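Set the vacuum sealer's dial and start it

ROBOT

A 6-joint arm with a two-finger parallel gripper is mounted at the origin on the work surface. World frame = base frame: x ahead of the robot, y to its left, z up, the work surface at z = 0. Lengths are in m, angles in degrees, forces in N, time in s.
With the tool pointing down it reaches from about 0.275 to 1 m from the base axis. Payload 8.4 kg.
Tool frame: the origin (TCP) lies on the centre line of the jaws, within the pads' length; the fingertips stand 25 mm ahead of it and the grasp point (between the pads) lies 6 mm ahead of it; z points along the fingers, y is the line along which they close (so a half turn about z gives the same grasp; the last joint's range is limited). The gripper opens to 85 mm and grips with 20 to 120 N. Pads are 22 mm wide; open, the fingers measure 114 mm over their backs; the gripper's body (76 mm by 85 mm) begins 54 mm behind the grasp point. The pads swing forward as they close: fully open they stand 13 mm farther back than shut.
Start: joints at [77.097, 20.225, 93.587, -0, 66.188, -0.138], TCP at [0.138, 0.61, 0.256] pointing down, gripper open.
Joint ranges: [-150.9, 150.9], [-52.94, 120.26], [3.33, 152.33], [-74.26, 254.26], [0, 154.13], [-172.89, 172.89]. Speed limits (degrees/s): [127.2, 127.2, 159.86, 180, 180, 180].

INTERFACE

Orientations are given as [roll, pitch, yaw] about the fixed x, y, z axes, in that order (R = Rz(yaw) Ry(pitch) Rx(roll)).
In Python, from cell import bot, eyes, ticket gives the robot as it stands.
- The arm moves only by the shell command python3 -m inch 'ROWS' [FORCE]. ROWS is JSON, a list of rows, each a list of 7 numbers: the shift along the tool's x, y, z in cm, then the turn, a rotation vector about the tool's x, y, z in rad, then the opening, from -1 (shut) to 1 (fully open). In form: [[x, y, z, rx, ry, rz, gripper], ...]. A call has 1 to 20 rows; each row is the pose to reach, as a shift and turn from the pose commanded when the call began, along the tool's axes at that moment; what a row does not reach only later rows make up. A row lasts 1/10 s, in which the tool goes at most 50 mm and 8.59 degrees, less where a joint would pass 70% of its speed; a pose out of reach is approached as far as the arm can. A call with a gripper value outside its range is refused whole. The fingers move at their own pace and stop on an object; FORCE is the grip in N (left out, the last holds). Time passes only in rows, so rows that repeat a pose let the fingers close. It gives the time, the measured TCP pose, the force, the opening and the grip force at its end, in the units of the state.
- bot.observe(): the state, without advancing time (a new reading comes with each control period).
- eyes.capture(name): name is "side" or "top"; returns a dict with "pixels" (400x640x3 uint8, red, green, blue), "depth" (400x640 float32, m along the optical axis (not along the pixel's ray), 0 where there is no reading), "fovy" (degrees; the focal length in pixels is half the picture's height over the tangent of half this angle, whatever the lens; pixels are square), "cx", "cy" (the principal point, pixels), "R" (3x3) and "t" (3): a world point X has camera coordinates R X + t. Camera axes: x right, y down, z forward; pixel columns grow to the right and rows downward; lengths in m; the calibration is good to about 2 mm. A picture is of the moment at which its call begins.
- ticket.job_done(): hands the job in; it is judged then, once.
The state is a dict: "clock": time; "joint_pos": joint angles; "joint_vel": joint speeds; "effort": joint torques, N m; "eef_pos": TCP position; "orientation": TCP orientation; "force": force on the tool from outside, world axes, zero at the start; "moment": the same for the moment, N m; "grip_width": finger opening in m; "grasp_force": force on a finger pad.
Only numpy, scipy, OpenCV 4.12 (cv2) and the standard library are available. Lean on these libraries where they do the work, as an engineer would, in place of code of your own. Each camera call takes 0.05 s, during which the arm holds its last target. There are 200 camera calls.

TASK

On the vacuum sealer, turn the big knurled dial clockwise with your fingertips until it clicks into the detent where its pointer line faces the long bar mark, and let it rest there; only then push the round start button all the way down and let it come back up. Only press and rub with the fingertips: pick nothing up, and leave the jars, cans, bottle and bowl standing where they are.

Things in the scene. Friction and masses are not known exactly. Their poses are not given: they have to be found in the camera images.
- sealer: Vacuum sealer, low white and grey box fixed on the table, 170 mm deep (its x) by 400 mm long (its y); flat top deck 75 mm above the table. Origin: centre of its underside; its -x side faces roughly to the robot. The dial lies at its (0, +105) mm, the start button at its (0, -125) mm. A loose small herb jar stands on the deck between them.
- dial (a joint): Dial angle in rad, growing clockwise seen from above. Detents every 30 degrees: 0, 0.524, 1.047, 1.571, 2.094, 2.618; stops just outside. Starts in the detent at 0.524 or 1.047; the long bar mark is 1.571. Let go within 12 degrees of a detent it snaps in. It resists with up to 0.05 N m: about 8 N pressed on its top 30 mm off the axis drags it round. It does not move down.
- dial_top (a point): Centre of the dial's flat top, on its upright axis. The dial is a plain aluminium disc, diameter 90 mm, knurled at the rim; its top is 91 mm above the table, only 4 mm proud of a round black collar of diameter 120 mm, so it cannot be gripped, only turned by fingertips pressed on its top.
- dial_pointer (a point): Outer end of the dial's dark pointer line (30 mm long, 4 mm wide), on the top face 44 mm from the axis; it turns with the dial.
- target_mark (a point): The long bar mark (12 by 5 mm, radial, raised 1.5 mm) on the collar, 52 mm from the dial's axis; the other five detents have 4 mm round dots there. The dial is set when the pointer line faces this bar.
- start (a joint): Travel of the start button in m: 0 up, 0.006 fully down; a spring returns it. Fully down takes 5 N.
- start_top (a point): Centre of the top of the start button (a grey round button of diameter 28 mm in a white housing), which is pressed straight down.
- herb_jar: Small jar, diameter 40 mm, 50 mm tall, loose on the sealer's deck between dial and button. Leave alone. Origin: centre of its underside.
- spice_jar: Jar, diameter 44 mm, 90 mm tall, loose on the table on the robot's side of the sealer. Leave alone. Origin: centre of its underside.
- bean_can: Can, diameter 74 mm, 85 mm tall, loose on the table. Leave alone. Origin: centre of its underside.
- salt_can: Can, diameter 80 mm, 130 mm tall, loose on the table behind the sealer. Leave alone. Origin: centre of its underside.
- oil_bottle: Bottle, diameter 62 mm, 210 mm tall, loose on the table behind the sealer. Leave alone. Origin: centre of its underside.
- bowl: Bowl, diameter 110 mm, 45 mm tall, loose on the table behind the sealer. Leave alone. Origin: centre of its underside.

How it is judged:
By the outcome, as a careful person would: the job done as asked, in the order asked, and still so for the second after the job is handed in, with the robot touching nothing.
It also fails if it takes over 45 s, if anything falls off the work surface, if the arm or the gripper's body presses on something with over 40 N, if the wrist force passes 120 N, or if a joint passes its speed limit or range.

## Working session

There is one attempt and no reset: what is moved stays moved. The work goes in short steps, Python scripts to look and compute and a shell command to move; the robot and the scene stay as the last step left them, time stands still between calls to the robot, and variables do not carry over. Pictures are saved under pics/ and viewed, at most 10 in all, crops included, and the job is handed in when it is done.

```bash
mkdir -p pics
cat > h.py <<'E'
import numpy as np,cv2
from cell import bot,eyes,ticket
def cap(n,f=None):
    c=eyes.capture(n)
    np.savez('/tmp/%s.npz'%n,**c)
    if f: cv2.imwrite('pics/'+f,c['pixels'][:,:,::-1])
    return c
def load(n): return dict(np.load('/tmp/%s.npz'%n))
def pt(c,u,v,z=None):
    f=200/np.tan(np.radians(float(c['fovy'])/2))
    r=np.array([(u-c['cx'])/f,(v-c['cy'])/f,1.]);R=c['R'];t=c['t']
    if z is None:
        d=np.median(c['depth'][int(v)-1:int(v)+2,int(u)-1:int(u)+2]); return R.T@(r*d-t)
    o=-R.T@t; w=R.T@r
    return o+w*(z-o[2])/w[2]
def px(c,X):
    f=200/np.tan(np.radians(float(c['fovy'])/2))
    p=c['R']@np.array(X)+c['t']; return f*p[0]/p[2]+c['cx'],f*p[1]/p[2]+c['cy']
E
python3 - <<'E'
from h import *
a=cap('top','top1.png');b=cap('side','side1.png')
for c in(a,b): print(c['fovy'],-c['R'].T@c['t'])
print(bot.observe())
E
```

```text
47.893598747256085 [0.38868285 0.04499945 1.07942734]
55.1601654487233 [ 0.32152189 -0.49924289  0.5847096 ]
{'clock': 0.1, 'joint_pos': array([ 7.70978680e+01,  2.02618554e+01,  9.36254527e+01,  6.93515572e-07,
        6.61872779e+01, -1.37306566e-01]), 'joint_vel': array([ 0.01497061, -0.04063474, -0.07411211, -0.03050105, -0.04638277,
        0.06476894]), 'effort': array([ 3.31933925e-04, -6.06357265e+01, -3.42818570e+01, -1.99857614e-04,
        3.97373893e-03,  5.41480870e-05]), 'eef_pos': array([0.13800186, 0.60916261, 0.25559559]), 'orientation': array([-1.79925414e+02, -1.79375534e-04,  1.67235174e+02]), 'force': array([-0.11261297, -0.19012764,  0.31413232]), 'moment': array([-0.0123796 ,  0.07002695,  0.02625054]), 'grasp_force': 0.0, 'grip_width': 0.0854422555595205}
```

View pics/top1.png

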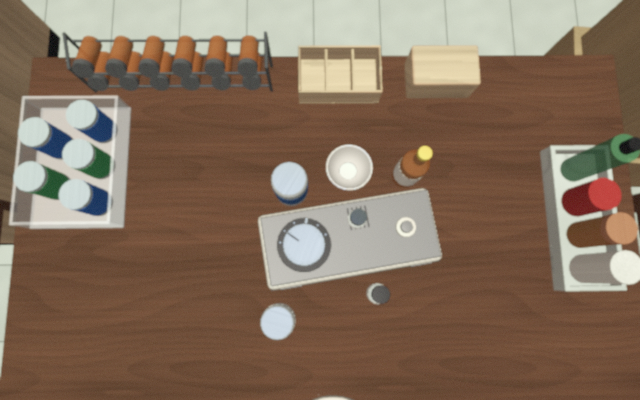

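View pics/side1.png

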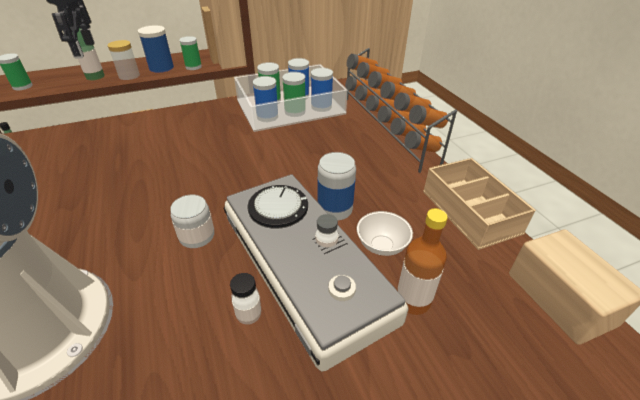

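The top view shows the dial at about (304,244), the button at (406,227) and the herb jar at (358,216). The bean can is at (278,322) and the spice jar at (377,293). I'll enlarge the dial.

Run:
```python
from h import *
a=load('top');b=load('side')
cr=a['pixels'][204:284,264:344,::-1]
cr=cv2.resize(cr,(560,560),interpolation=cv2.INTER_CUBIC)
cr2=b['pixels'][175:235,240:320,::-1]
cv2.imwrite('pics/crop1.png',cr)
for n,u,v,z in [('dial',304,244,.091),('btn',406,227,None),('btn',406,227,.09),('herb',358,216,.125),('bean',278,322,.085),('spice',377,293,.09),('salt',289,180,.13)]: print(n,pt(a,u,v,z))
for u,v in [(304,244),(406,227),(380,240),(358,216)]: print(pt(a,u,v))
print('side',pt(b,343,284),pt(b,278,204,.091))
```

```text
dial [0.46009501 0.05849901 0.091     ]
btn [ 0.49421368 -0.1658312   0.09741137]
btn [ 0.49501013 -0.16742236  0.09      ]
herb [ 0.51605167 -0.05797226  0.125     ]
bean [0.29477186 0.11549444 0.085     ]
spice [ 0.35282751 -0.09804472  0.09      ]
salt [0.59517972 0.089151   0.13      ]
[0.46006149 0.05849267 0.09146402]
[ 0.49421368 -0.1658312   0.09741137]
[ 0.46811955 -0.11100314  0.07525794]
[ 0.51602933 -0.05795419  0.12516743]
side [ 0.4954605  -0.17359129  0.09656575] [0.45863017 0.05041408 0.091     ]
```

View pics/crop1.png

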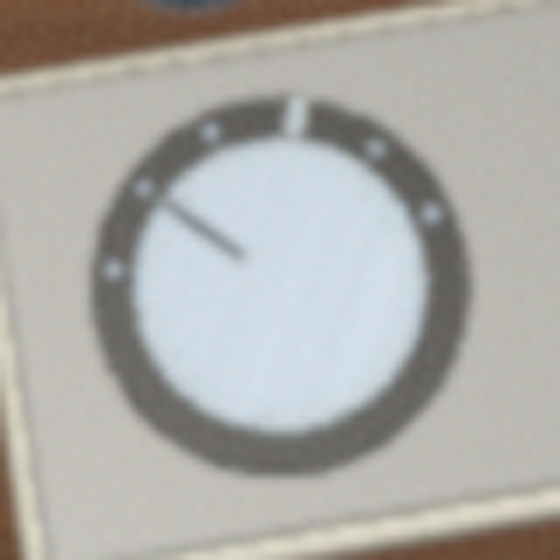

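The pointer, seen in the crop at (165,200), is at the second dot, 0.524. The bar is at (295,117), so the dial needs 60° clockwise. I'll put half-open fingertips on either side of the axis, press, and turn the tool. The current yaw of 167° suits this.

```bash
cat >> h.py <<'E'
from scipy.spatial.transform import Rotation as Ro
def shift(target):
    s=bot.observe(); R=Ro.from_euler('xyz',s['orientation'],degrees=True).as_matrix()
    return 100*R.T@(np.array(target)-s['eef_pos'])
E
python3 - <<'E'
from h import *
a=load('top')
d=pt(a,304.1,244.7,.091);print(d)
print(shift([d[0],d[1],.256]),shift([d[0],d[1],.16]))
# bottle points
for u,v in [(425,153),(405,178),(412,165)]: print(pt(a,u,v))
E
```

```text
[0.45856369 0.05829251 0.091     ]
[-4.34353836e+01 -4.66427509e+01  2.01410171e-02] [-43.43541365 -46.63025397   9.62013288]
[ 0.63033785 -0.18668573  0.21010167]
[ 0.60582614 -0.17021397  0.09045021]
[ 0.62064919 -0.17326111  0.15104846]
```

```bash
python3 -m inch '[[-43.4,-46.6,0,0,0,0,-0.06],[-43.4,-46.6,0,0,0,0,-0.06],[-43.4,-46.6,0,0,0,0,-0.06],[-43.4,-46.6,0,0,0,0,-0.06],[-43.4,-46.6,0,0,0,0,-0.06],[-43.4,-46.6,0,0,0,0,-0.06],[-43.4,-46.6,0,0,0,0,-0.06],[-43.4,-46.6,0,0,0,0,-0.06],[-43.4,-46.6,0,0,0,0,-0.06],[-43.4,-46.6,0,0,0,0,-0.06],[-43.4,-46.6,0,0,0,0,-0.06],[-43.4,-46.6,0,0,0,0,-0.06],[-43.4,-46.6,0,0,0,0,-0.06],[-43.4,-46.6,0,0,0,0,-0.06],[-43.4,-46.6,9,0,0,0,-0.06],[-43.4,-46.6,9,0,0,0,-0.06],[-43.4,-46.6,11,0,0,0,-0.06],[-43.4,-46.6,11,0,0,0,-0.06]]'
python3 - <<'E'
from h import *
s=bot.observe();print(s['eef_pos'],s['orientation'],s['joint_pos'],s['force'],s['moment'],s['grip_width'])
b=cap('side')
cv2.imwrite('pics/s2.png',cv2.resize(b['pixels'][100:260,180:400,::-1],(770,560),interpolation=cv2.INTER_CUBIC))
E
```

```text
clock: 1.9
eef_pos: [0.4558, 0.0593, 0.1436]
orientation: [-179.9, -0.3, 167.2]
force: [0.5, 0.6, 0.5]
grip_width: 0.0402
grasp_force: 0.0
[0.4558481  0.05934331 0.14363372] [-179.88923084   -0.33232134  167.24643578] [ 7.22370086e+00  1.45870197e+01  1.18871982e+02  1.29194034e-02
  4.68911673e+01 -7.00319139e+01] [0.48860297 0.6027669  0.54412711] [ 0.0312478   0.02616608 -0.00430119] 0.040187641420466734
```

View pics/s2.png

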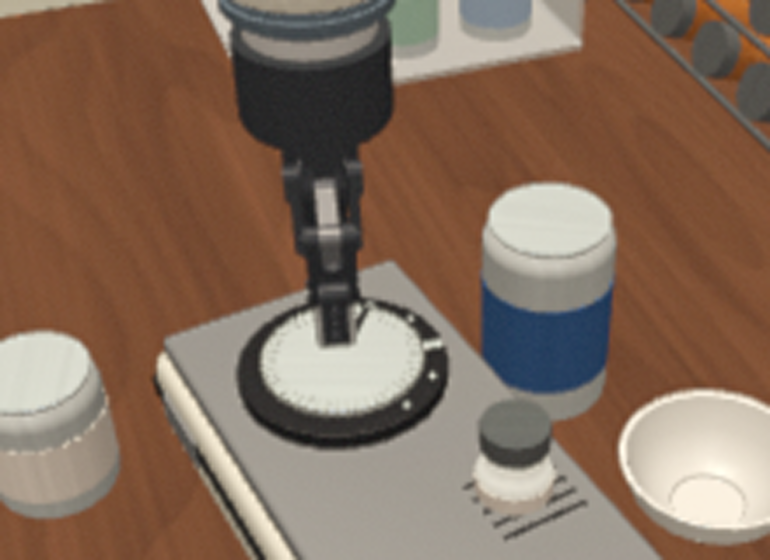

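The fingers are over the dial, at about (335,335) in the crop, clear of the cans. Next I descend gently to contact.

```bash
python3 -m inch '[[0,0,1.5,0,0,0,-0.06],[0,0,2,0,0,0,-0.06],[0,0,2,0,0,0,-0.06]]'; python3 -m inch '[[0,0,0.2,0,0,0,-0.06],[0,0,0.4,0,0,0,-0.06],[0,0,0.4,0,0,0,-0.06]]'
```

```text
clock: 2.25
eef_pos: [0.4585, 0.0594, 0.1269]
orientation: [180.0, 0.0, 167.2]
force: [-0.7, 0.6, 0.1]
grip_width: 0.0401
grasp_force: 0.0
clock: 2.55
eef_pos: [0.4585, 0.0592, 0.1225]
orientation: [180.0, 0.0, 167.2]
force: [-0.3, -0.3, 0.4]
grip_width: 0.0405
grasp_force: 0.0
```

```bash
python3 -m inch '[[0,0,0.2,0,0,0,-0.06],[0,0,0.4,0,0,0,-0.06],[0,0,0.4,0,0,0,-0.06]]'; python3 -m inch '[[0,0,0.2,0,0,0,-0.06],[0,0,0.3,0,0,0,-0.06],[0,0,0.3,0,0,0,-0.06]]'
```

```text
clock: 2.85
eef_pos: [0.4582, 0.0591, 0.118]
orientation: [-180.0, -0.0, 167.2]
force: [-0.3, 0.0, 0.1]
grip_width: 0.0402
grasp_force: 0.0
clock: 3.15
eef_pos: [0.4583, 0.0592, 0.1151]
orientation: [-180.0, -0.0, 167.2]
force: [-0.3, -0.3, 0.7]
grip_width: 0.0402
grasp_force: 0.0
```

```bash
python3 -m inch '[[0,0,0.15,0,0,0,-0.06],[0,0,0.15,0,0,0,-0.06]]'; python3 -m inch '[[0,0,0.15,0,0,0,-0.06],[0,0,0.15,0,0,0,-0.06]]'
```

```text
clock: 3.35
eef_pos: [0.4585, 0.0592, 0.1144]
orientation: [180.0, 0.0, 167.2]
force: [-3.6, -0.3, 10.6]
grip_width: 0.04
grasp_force: 5.5
clock: 3.55
eef_pos: [0.4586, 0.0592, 0.1142]
orientation: [180.0, 0.0, 167.2]
force: [-10.3, -1.8, 32.2]
grip_width: 0.0397
grasp_force: 16.4
```

```bash
python3 -m inch '[[0,0,-0.03,0,0,0.13,-0.06],[0,0,-0.03,0,0,0.26,-0.06],[0,0,-0.03,0,0,0.39,-0.06],[0,0,-0.03,0,0,0.52,-0.06]]'
python3 - <<'E'
from h import *
b=cap('side')
print(bot.observe()['moment'])
cv2.imwrite('pics/s3.png',cv2.resize(b['pixels'][165:235,230:330,::-1],(700,490),interpolation=cv2.INTER_CUBIC))
E
```

```text
clock: 3.95
eef_pos: [0.4586, 0.0592, 0.1143]
orientation: [180.0, 0.0, 137.1]
force: [-7.9, 0.2, 27.7]
grip_width: 0.04
grasp_force: 14.0
[-0.13608706  1.4716479   0.06608423]
```

View pics/s3.png

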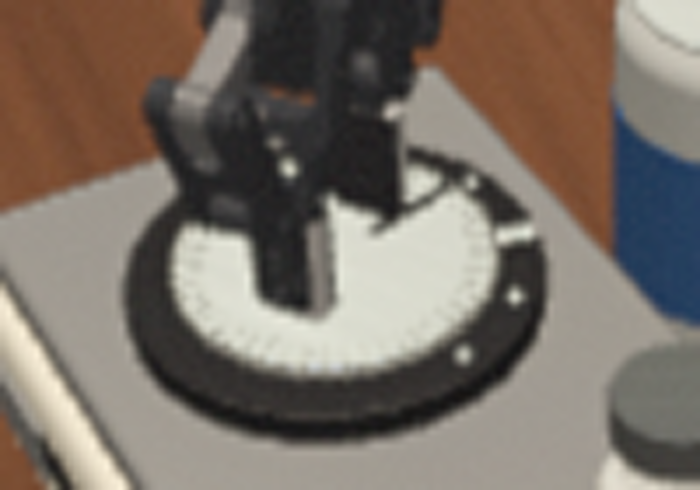

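The pointer, ending at about (450,183), has reached the 1.047 dot just before the bar, so the dial follows the fingers. It needs another 30°.

```bash
python3 -m inch '[[0,0,0,0,0,0.13,-0.06],[0,0,0,0,0,0.26,-0.06],[0,0,0,0,0,0.39,-0.06],[0,0,0,0,0,0.53,-0.06],[0,0,0,0,0,0.53,-0.06],[0,0,-0.5,0,0,0.53,-0.06],[0,0,-2,0,0,0.53,-0.06],[0,0,-7,0,0,0.53,-0.06],[0,0,-10,0,0,0.53,-1],[0,0,-10,0,0,0.53,-1]]'
python3 - <<'E'
from h import *
b=cap('side')
cv2.imwrite('pics/s4.png',cv2.resize(b['pixels'][165:235,230:330,::-1],(700,490),interpolation=cv2.INTER_CUBIC))
s=bot.observe();print(s['joint_pos'])
a=load('top');print(shift([*pt(a,406,227,.0974)[:2],s['eef_pos'][2]]))
E
```

```text
clock: 5.0
eef_pos: [0.4609, 0.0595, 0.2166]
orientation: [179.6, 0.1, 107.1]
force: [0.1, -0.6, -1.0]
grip_width: 0.0121
grasp_force: 0.0
[ 7.16899837e+00  8.50423521e+00  1.15318893e+02 -8.49313618e-04
  5.59253766e+01 -9.90628641e+00]
[-2.25375284e+01 -3.31007745e+00  2.98680516e-03]
```

View pics/s4.png

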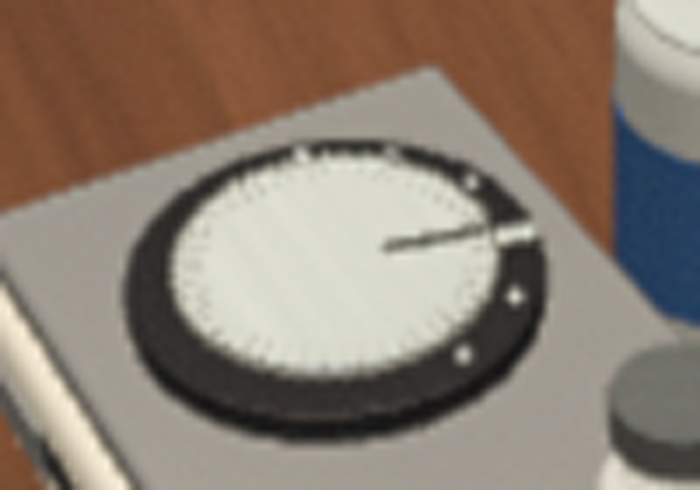

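The pointer line, from (385,247) to (490,230), faces the bar at (515,232), so the dial is set. Next is the button.

Run:
```python
from h import *
a=load('top');b=load('side')
for c,n,(u,v),r in((a,'t',(406,227),14),(b,'s',(343,284),18)):
  pass
u0,u1=(406-14,406+15)
ta=cv2.resize(a['pixels'][213:242,392:421,::-1],(390,390),interpolation=cv2.INTER_CUBIC)
tb=cv2.resize(b['pixels'][264:304,323:363,::-1],(390,390),interpolation=cv2.INTER_CUBIC)
cv2.imwrite('pics/btn.png',np.hstack([ta,tb]))
for v in range(272,302,2): print(v,pt(b,343,v).round(4))
```

```text
272 [ 0.5131 -0.1373  0.0756]
274 [ 0.5116 -0.1407  0.075 ]
276 [ 0.5019 -0.1594  0.0965]
278 [ 0.5002 -0.1632  0.0969]
280 [ 0.4984 -0.1671  0.0973]
282 [ 0.4968 -0.1706  0.0973]
284 [ 0.4953 -0.1739  0.097 ]
286 [ 0.4938 -0.1772  0.0967]
288 [ 0.4924 -0.1802  0.0962]
290 [ 0.4918 -0.1819  0.0935]
292 [ 0.4919 -0.1823  0.0888]
294 [ 0.4912 -0.1841  0.0864]
296 [ 0.4896 -0.1876  0.0867]
298 [ 0.489  -0.1892  0.0838]
300 [ 0.4894 -0.1889  0.078 ]
```

View pics/btn.png

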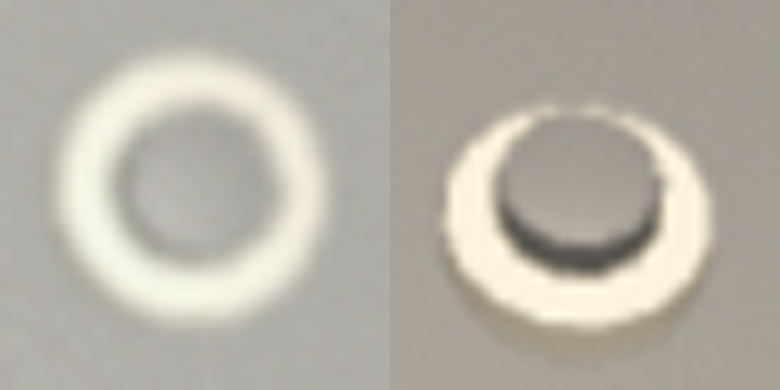

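The button top is at about z 0.097, 10 mm proud of its housing, so the shut fingertips can press it fully. Its centre is at about (0.4955, -0.1685).

Run:
```python
from h import *
s=bot.observe();print(s['eef_pos'],shift([.4955,-.1685,.135]))
```

```text
[0.45967816 0.05932607 0.2144146 ] [-22.82405209  -3.29984902   7.94478781]
```

```bash
python3 -m inch '[[-22.8,-3.2,0,0,0,0,-1],[-22.8,-3.2,0,0,0,0,-1],[-22.8,-3.2,0,0,0,0,-1],[-22.8,-3.2,0,0,0,0,-1],[-22.8,-3.2,0,0,0,0,-1],[-22.8,-3.2,0,0,0,0,-1],[-22.8,-3.2,0,0,0,0,-1],[-22.8,-3.2,4,0,0,0,-1],[-22.8,-3.2,7.7,0,0,0,-1],[-22.8,-3.2,7.7,0,0,0,-1],[-22.8,-3.2,7.7,0,0,0,-1]]'
python3 - <<'E'
from h import *
b=cap('side')
cv2.imwrite('pics/s5.png',cv2.resize(b['pixels'][200:320,270:430,::-1],(720,540),interpolation=cv2.INTER_CUBIC))
E
```

```text
clock: 6.15
eef_pos: [0.4942, -0.167, 0.1354]
orientation: [-179.9, -0.1, 107.1]
force: [0.8, -0.6, 0.3]
grip_width: -0.0005
grasp_force: 0.0
```

View pics/s5.png

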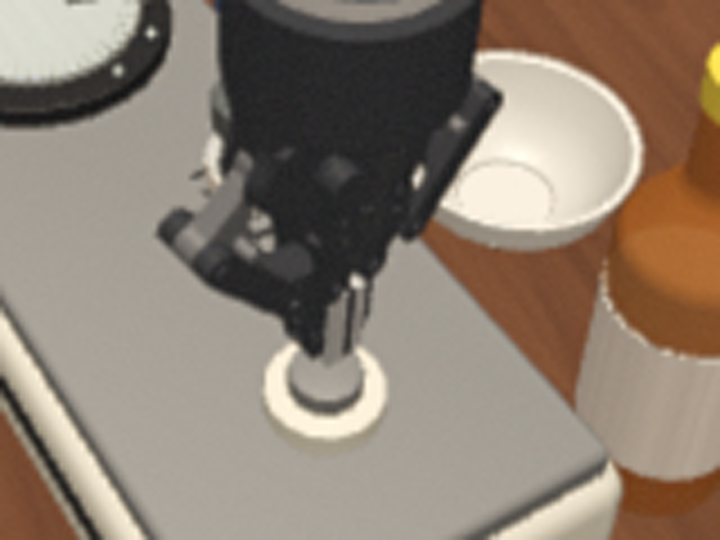

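The shut fingertips, at about (330,350), are just above the button at (325,380) and clear of the bottle and jar. I'll press now.

```bash
python3 -m inch '[[0,0,0.5,0,0,0,-1],[0,0,1,0,0,0,-1],[0,0,1.3,0,0,0,-1],[0,0,1.3,0,0,0,-1]]'; python3 -m inch '[[0,0,0.2,0,0,0,-1],[0,0,0.4,0,0,0,-1],[0,0,0.4,0,0,0,-1]]'
```

```text
clock: 6.6
eef_pos: [0.4946, -0.1681, 0.1225]
orientation: [-180.0, -0.0, 107.1]
force: [-0.9, 0.6, -0.0]
grip_width: 0.0002
grasp_force: 0.0
clock: 6.9
eef_pos: [0.4949, -0.1682, 0.1186]
orientation: [180.0, 0.0, 107.1]
force: [-0.9, -0.2, 3.0]
grip_width: -0.0001
grasp_force: 1.7
```

```bash
python3 -m inch '[[0,0,0.15,0,0,0,-1],[0,0,0.3,0,0,0,-1],[0,0,0.3,0,0,0,-1]]'; python3 -m inch '[[0,0,0.1,0,0,0,-1],[0,0,0.1,0,0,0,-1]]'
```

```text
clock: 7.2
eef_pos: [0.4949, -0.1682, 0.116]
orientation: [180.0, 0.0, 107.1]
force: [-2.0, 0.4, 9.0]
grip_width: -0.0001
grasp_force: 4.2
clock: 7.4
eef_pos: [0.4949, -0.1682, 0.1158]
orientation: [180.0, 0.0, 107.1]
force: [-4.9, 2.1, 19.8]
grip_width: 0.0002
grasp_force: 9.7
```

The button bottomed out: the force rose to 20 N with almost no further travel. I'll release and rise.

```bash
python3 -m inch '[[0,0,-0.6,0,0,0,-1],[0,0,-2,0,0,0,-1],[0,0,-6,0,0,0,-1],[0,0,-10,0,0,0,-1],[0,0,-13,0,0,0,-1],[0,0,-13,0,0,0,-1],[0,0,-13,0,0,0,-1],[0,0,-13,0,0,0,-1],[0,0,-13,0,0,0,-1]]'
python3 - <<'E'
from h import *
b=cap('side')
cv2.imwrite('pics/s6.png',b['pixels'][150:350,150:450,::-1].repeat(2,0).repeat(2,1))
print([pt(b,343,v)[2].round(4) for v in(280,282,284)])
E
```

```text
clock: 8.3
eef_pos: [0.494, -0.1679, 0.2431]
orientation: [-179.9, -0.1, 107.1]
force: [0.6, 0.8, 0.6]
grip_width: 0.0
grasp_force: 0.0
[np.float64(0.0967), np.float64(0.0968), np.float64(0.0973)]
```

View pics/s6.png

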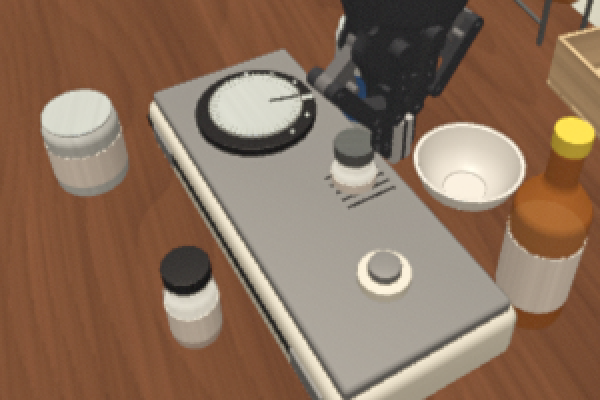

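The pointer at (290,98) still faces the bar, the button at (385,266) is back up, and everything else stands where it was.

```bash
python3 -c "from cell import ticket; print(ticket.job_done())"
```

```text
the job is handed in; nothing more can be done
None
```

The dial was turned 60° clockwise and rests with its pointer facing the long bar mark; after that the start button was pushed fully down and came back up, nothing else visibly moved, and the job is handed in at about 8.4 s.

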